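# Test the safety cut-out, then hold the chopper on its third setting

## Task

Before using the food chopper, test the power unit: press its test button so that the black lever drops, then lift the lever back up until it stays up by itself, and let go of it. Only then turn the chopper's dial clockwise, past the first two clicks, to the third (the three marks, not beyond) and hold it there against its spring; the program finishes while still holding the dial there. Leave everything else on the worktop where it is.

Things in the scene. Friction and masses are not known exactly. Their poses are not given: they have to be found in the camera images.
- power_unit: white box-shaped power unit, fixed to the worktop, 115 (x) x 135 (y) wide, top 54 mm above the worktop; on top a black lever between two hinge cheeks, a round push button on the left (+y) of the lever and a socket outlet behind the lever. Origin: on the worktop under the hinge of the lever; in its frame the box reaches from x -25 to +90 and y -40 to +96 mm. x points away from the front, y to the left, z up.
- cutout_lever (a joint): the unit's black safety lever, hinged on the unit's y axis 66 mm above the worktop. 0 = up (leans 0.3 rad backwards past upright, rests there by its own weight); grows as it falls forward (to -x of the unit) to 1.85 = fallen, level, sticking out forward over the unit's front edge. Once more than about 0.3 rad from 0 it falls by itself; nearer to 0 it falls back to 0 and stays. Very easy to move (under 1 N).
- lever_grip (a point): the middle of the lever's finger piece, 56 mm from the hinge axis. The finger piece is 16 mm wide (along the hinge), 12 mm thick and 26 mm long along the lever, the arm below it 12 mm wide. Origin moves with the lever.
- test_button (a joint): the grey test button: 0 = out, grows as it is pressed down, 0.007 m = fully in. Springs back; takes about 1 N to start and 2.2 N to push fully in. At about 4.5 mm it trips the lever, which then falls.
- button_top (a point): the middle of the test button's top face, 28 mm across, 78 mm above the worktop (so it stands 21 mm out of its collar), 65 mm to the left of the lever.
- food_chopper: white food chopper, fixed to the worktop: a low base 245 (x) x 140 (y), top 70 mm high, with a grey dial at its front and behind it a clear bowl with a lid (120 across, 197 high, centre 130 mm behind the dial). Origin: on the worktop under the dial's axis; x points away from the front, y to the left, z up.
- dial (a joint): the chopper's dial, turned about the vertical; grows as it is turned clockwise seen from above. 0 = off, to which a spring always drives it back; clicks (detents) at 0.36 = first, one mark; 0.72 = second, two marks; 1.08 = third, three marks; stop at 1.45. The spring asks 0.04 to 0.08 N m, the clicks add about 0.03 N m; no click holds the dial by itself.
- dial_grip (a point): on the dial's axis, 105 mm above the worktop, on its grip bar. The bar is 46 mm long, 12 mm thick and stands from 78 to 115 mm above the worktop on a flat disc 52 mm across; at 0 it lies along the chopper's x axis, its pointer end to the front. The point turns with the dial.
- timer: round white kitchen timer, 63 across, 55 high mm; a bystander, loose, to be left where it is. Origin: centre of its underside, z up.
- spice_jar: small spice jar with a round cap, 45 across, 106 high mm; a bystander, loose, to be left where it is. Origin: centre of its underside, z up.
- mug: speckled mug, 86 across, 90 high mm; a bystander, loose, to be left where it is. Origin: centre of its underside, z up.
- tin: food tin, 75 across, 110 high mm; a bystander, loose, to be left where it is. Origin: centre of its underside, z up.
- pepper_mill: dark wooden pepper mill, 58 across, 150 high mm; a bystander, loose, to be left where it is. Origin: centre of its underside, z up.
- pasta_jar: clear jar with a black lid, 79 across, 154 high mm; a bystander, loose, to be left where it is. Origin: centre of its underside, z up.

How it is judged (in metres and radians):
On the way, in this order (a step that is already met when the one before it is completed fails the run):
1. the test button is pressed with the dial at off (value of joint test_button above 0.003 m and value of joint dial below 0.2 rad).
2. the lever drops (value of joint cutout_lever above 1.7 rad).
3. the lever is lifted back, stays up and is let go (value of joint cutout_lever below 0.12 rad and contact force between the fingers and cutout_lever below 0.2 N and value of joint test_button below 0.002 m), for 0.3 s.
4. the fingers hold the dial at the third click for a second (value of joint dial between 0.95 and 1.21 rad and contact force between the fingers and dial above 1 N), for 1 s.
At the end, for the whole second after the job is handed in: The dial is held still by the fingers (at least 1 N) within 0.13 rad of its third click at 1.08 rad (0.95 to 1.21), the lever stands up by itself (joint below 0.12 rad, untouched) and the test button is out (below 2 mm) (all of step 3 and all of step 4 and velocity of joint dial between -0.05 and 0.05 rad/s); the arm keeps its last pose, push and grip.
It fails at once if the dial is turned on while the lever is down (value of joint dial above 0.25 rad and value of joint cutout_lever above 0.4 rad).
It fails at once if a bystander (timer, spice jar, mug, tin, pepper mill, pasta jar) is moved by more than 30 mm (distance of any of timer, spice_jar, mug, tin, pepper_mill, pasta_jar from where it was at the start of the episode above 0.03 m).
It also fails if it takes over 67 s, if anything falls off the work surface, if the arm or the gripper's body presses on something with over 40 N, if the wrist force passes 120 N, or if a joint passes its speed limit or range.

## Robot

A 6-joint arm with a two-finger parallel gripper is mounted at the origin on a cart in front of the work surface, level with it; the furniture and walls round the work are solid. World frame = base frame: x ahead of the robot, y to its left, z up, the work surface at z = 0. Lengths are in mm, angles in rad, forces in N, time in s.
With the tool pointing down it reaches from about 275 to 750 mm from the base axis. Payload 10.2 kg.
Tool frame: the origin (TCP) lies where the fingers leave the gripper's body, on its centre line; the fingertips stand 73 mm ahead of it and the grasp point (between the pads) lies 54 mm ahead of it; z points along the fingers, y is the line along which they close (so a half turn about z gives the same grasp; the last joint's range is limited). The gripper opens to 85 mm and grips with 20 to 120 N. Pads are 22 mm wide; open, the fingers measure 114 mm over their backs; the gripper's body (76 mm by 85 mm) begins 54 mm behind the grasp point. The pads swing forward as they close: fully open they stand 13 mm farther back than shut.
Start: joints at [0.975, 0.313, 1.498, -0, 1.331, -0.223], TCP at [191.231, 488.94, 303.894] pointing down, gripper open.
Joint ranges: [-2.94, 2.94], [-0.97, 2.17], [0.19, 2.56], [-1.23, 4.37], [0.02, 3.11], [-2.88, 2.88]. Speed limits (rad/s): [2.39, 2.39, 3.01, 3.14, 3.14, 3.14].

## Interface

Orientations are given as a unit quaternion [w, x, y, z].
In Python, from rig import ctrl gives the robot as it stands.
- The arm moves only by the shell command python3 -m creep 'ROWS' [OPENING] [FORCE]. ROWS is JSON, a list that holds one entry, the list of rows, each a list of 6 numbers: the shift along the world's x, y, z in units of 25 mm (1.0 is 25 mm), then the turn, a rotation vector about the world's x, y, z in units of 5 degrees (1.0 is 5 degrees). In form: [[[x, y, z, ax, ay, az], ...]]. A call has 1 to 20 rows; each row is the pose to reach, as a shift and turn from the pose commanded when the call began; what a row does not reach only later rows make up. A row lasts 1/12 s, in which the tool goes at most 41.7 mm and 7.16 degrees, less where a joint would pass 70% of its speed; a pose out of reach is approached as far as the arm can. A call with a gripper value outside its range is refused whole. OPENING is the finger opening in mm, from 0 to 85.4, set as the call begins (- or left out, the last holds). The fingers move at their own pace and stop on an object; FORCE is the grip in N (left out, the last holds). Time passes only in rows, so rows that repeat a pose let the fingers close. It gives the time, the measured TCP pose, the force, the opening and the grip force at its end, in the units of the state.
- ctrl.sense(): the state, without advancing time (a new reading comes with each control period).
- ctrl.capture(name): name is "scene" or "top" or "wrist"; returns a dict with "image" (420x560x3 uint8, red, green, blue), "fx", "fy", "cx", "cy" (pixels), "k1" (the pictures are not rectified: a ray, as slopes to the right and down, at radius r is drawn at 1 + k1 r^2 times it, then the intrinsics apply), "R" (3x3) and "t" (3): a world point X has camera coordinates R X + t. Camera axes: x right, y down, z forward; pixel columns grow to the right and rows downward; lengths in mm; the calibration is good to about 2 mm. A picture is of the moment at which its call begins. There is no depth.
- ctrl.finish_job(): hands the job in; it is judged then, once.
The state is a dict: "time_s": time; "joints": joint angles; "dq": joint speeds; "tau": joint torques, N m; "eef_pos": TCP position; "ee_rot": TCP orientation; "force": force on the tool from outside, world axes, zero at the start; "wrist_torque": the same for the moment, N m; "grip_width": opening from 0.0 (shut) to 1.0 (fully open); "grip_force": force on a finger pad.
Only numpy, scipy, OpenCV 4.12 (cv2) and the standard library are available. Lean on these libraries where they do the work, as an engineer would, in place of code of your own. Each camera call takes 0.05 s, during which the arm holds its last target. There are 200 camera calls.

## Working session

There is one attempt and no reset: what is moved stays moved. The work goes in short steps, Python scripts to look and compute and a shell command to move; the robot and the scene stay as the last step left them, time stands still between calls to the robot, and variables do not carry over. Pictures are saved under pics/ and viewed, at most 10 in all, crops included, and the job is handed in when it is done.

```bash
mkdir -p pics; ls
python3 - <<'E'
from rig import ctrl
import cv2,pickle
d={}
for n in("scene","top"):
    c=ctrl.capture(n); d[n]=c; cv2.imwrite(f"pics/{n}0.png",c["image"][:,:,::-1]); print(n,c["fx"],c["cx"],c["cy"],c["k1"],c["R"],c["t"])
pickle.dump(d,open("c0.pkl","wb"))
print(ctrl.sense())
E
```

```text
pics
scene 476.325930453019 283.4828020835158 210.43963838062928 -0.012392924412403233 [[ 0.20425886 -0.97891301  0.00276207]
 [-0.48643665 -0.10394705 -0.86751046]
 [ 0.84950439  0.17585312 -0.49741127]] [-131.06634586  328.06883795 1301.6458064 ]
top 461.4492149484836 274.8122571545002 207.0853943982521 -0.04429895306717022 [[-0.00326099 -0.99831797  0.05788436]
 [-0.98802493 -0.00571277 -0.1541885 ]
 [ 0.15425983 -0.057694   -0.98634442]] [ -39.87215663  525.75496836 1778.76184846]
{'time_s': 0.1, 'joints': array([ 9.74597589e-01,  3.13399801e-01,  1.49837080e+00,  3.69693566e-05,
        1.33100838e+00, -2.23411020e-01]), 'dq': array([-0.00135638, -0.00258296, -0.00185857, -0.00059934, -0.00227985,
        0.00053603]), 'tau': array([ 2.40619469e-03, -4.12894177e+01, -2.60142213e+01, -1.98061603e-04,
        3.06330032e-03,  2.86649552e-06]), 'eef_pos': array([191.13596321, 488.80935637, 303.38566287]), 'ee_rot': array([-2.52801897e-04,  1.85320720e-01,  9.82677912e-01, -5.36897694e-04]), 'force': array([ 0.38693423,  0.05419032, -0.19898692]), 'wrist_torque': array([ 0.00459306, -0.02027397, -0.0571023 ]), 'grip_force': 0.0, 'grip_width': 0.9976037726410765}
```

View pics/top0.png

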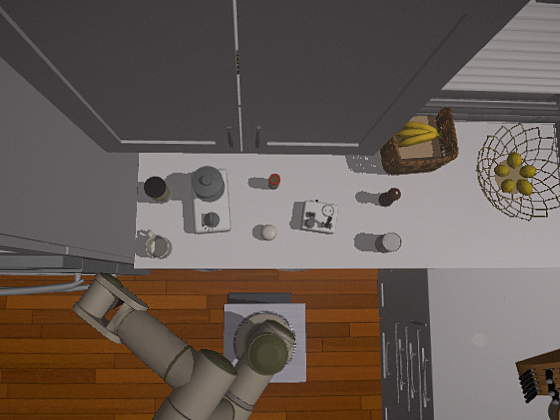

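View pics/scene0.png

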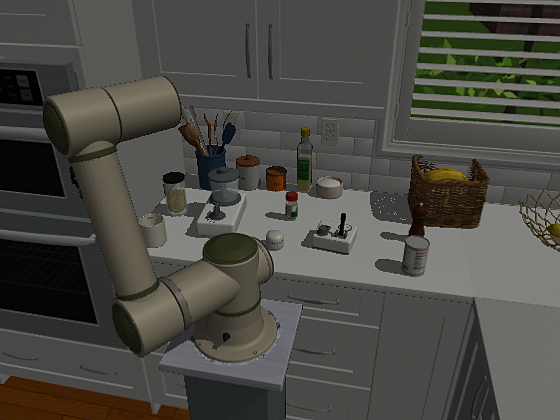

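Top: chopper at about (211,200) with its dial at (211,219), power unit at (320,216), timer (268,232), spice jar (274,181). I'll enlarge both items from both views.

```bash
cat > h.py <<'E'
import numpy as np,cv2,pickle
def ray(c,u,v):
    K=np.array([[c["fx"],0,c["cx"]],[0,c["fy"],c["cy"]],[0,0,1.]])
    p=cv2.undistortPoints(np.array([[[u,v]]],float),K,np.array([c["k1"],0,0,0,0.]))[0,0]
    R=np.array(c["R"]);t=np.array(c["t"])
    return -R.T@t, R.T@np.array([p[0],p[1],1])
def onz(c,u,v,z):
    o,d=ray(c,u,v); return o+d*(z-o[2])/d[2]
def proj(c,X):
    x=np.array(c["R"])@np.array(X,float)+c["t"]; s=x[:2]/x[2]; s=s*(1+c["k1"]*(s@s))
    return np.array([c["fx"]*s[0]+c["cx"],c["fy"]*s[1]+c["cy"]])
def crop(c,x,y,w,h,k):
    return cv2.resize(c["image"][y:y+h,x:x+w,::-1],None,fx=k,fy=k,interpolation=cv2.INTER_CUBIC)
E
python3 - <<'E'
from h import *
d=pickle.load(open("c0.pkl","rb"));t=d["top"];s=d["scene"]
a=np.hstack([crop(t,185,160,50,37*2,8)[:592][:, :400],np.zeros((592,0,3),np.uint8)])
b=np.vstack([crop(t,297,192,50,37,8),crop(s,308,205,50,37,8)])
cv2.imwrite("pics/z.png",np.hstack([a,b]))
E
```

```text
(no output)
```

View pics/z.png

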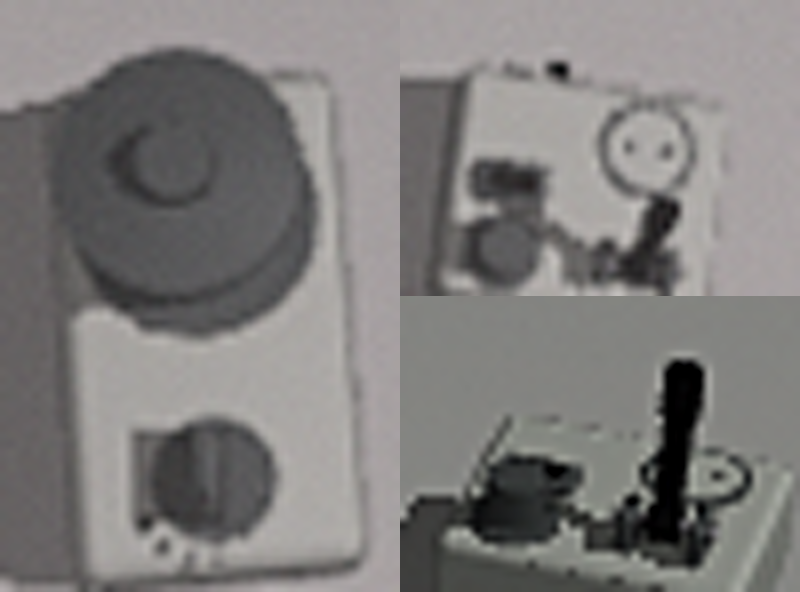

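Left crop: dial disc centre at (213,480) → top px (211.6,220). Upper right: button (505,248) → (310.1,223), lever tip (660,215) → (329.5,218.9). Back corners of the unit are at (305.7,200.7) and (336.7,205.1).

Run:
```python
from h import *
np.set_printoptions(precision=1,suppress=True)
d=pickle.load(open("c0.pkl","rb"));t=d["top"];s=d["scene"]
f=lambda n,u,v,z:print(n,onz(t,185+u/8,160+v/8,z))
f("dial",213,480,80);f("cFL",85,580,70);f("cFR",362,570,70);f("cBR",325,75,70);f("lid",190,165,185)
g=lambda n,u,v,z:print(n,onz(t,297+(u-400)/8,192+v/8,z))
g("btn",505,248,78);g("tip",660,215,125);g("ubl",470,70,54);g("ubr",718,105,54);g("sock",647,148,56)
print("btn scene",onz(s,324.2,227,78)," tip",onz(s,343.4,214.2,130))
for n,u,v,z in(("timer",268,232,55),("spice",274,181,106),("mug",158,243,90),("tin",388,241,110),("pasta",155,187,150)): print(n,onz(t,u,v,z))
c=__import__("rig").ctrl.capture("wrist");print(c["R"],c["t"],c["fx"])
```

```text
dial [468.6 204.8  80. ]
cFL [421.5 265.6  70. ]
cFR [426.7 133.8  70. ]
cBR [669.6 154.7  70. ]
lid [599.5 209.5 185. ]
btn [ 458.7 -173.6   78. ]
tip [ 468.9 -241.1  125. ]
ubl [ 549.9 -160.8   54. ]
ubr [ 533.2 -284.    54. ]
sock [ 511.2 -247.7   56. ]
btn scene [ 457.9 -179.6   78. ]  tip [ 468.1 -240.5  130. ]
timer [425.7 -11.7  55. ]
spice [617.1 -32.7 106. ]
mug [379.4 402.9  90. ]
tin [ 386.6 -467.8  110. ]
pasta [581.3 409.5 150. ]
[[ 0.4  0.9 -0. ]
 [ 0.9 -0.3  0.3]
 [ 0.3 -0.1 -0.9]] [-524.2  -41.5  380. ] 290.93817402808645
```

```bash
python3 -m creep '[[[0.5,-1,0,0,0,0],[1,-2.5,0,0,0,0.3],[1.6,-4,0,0,0,0.6],[2.2,-5.5,0,0,0,0.9],[2.8,-7,0,0,0,1.2],[3.4,-8.5,0,0,0,1.5],[4,-10,0,0,0,1.8],[4.6,-11.5,0,0,0,2.1],[5.2,-13,0,0,0,2.4],[5.8,-14.5,0,0,0,2.7],[6.4,-16,0,0,0,2.7],[7,-17.5,0,0,0,2.7],[7.6,-19,0,0,0,2.7],[8.2,-20.5,0,0,0,2.7],[8.8,-22,0,0,0,2.7],[9.4,-23.5,0,0,0,2.7],[10,-25,0,0,0,2.7],[10.5,-26.2,0,0,0,2.7],[10.7,-26.6,0,0,0,2.7],[10.7,-26.6,0,0,0,2.7]]]' 0 40
python3 - <<'E'
from h import *
from rig import ctrl
c=ctrl.capture("wrist");pickle.dump(c,open("w1.pkl","wb"));cv2.imwrite("pics/w1.png",c["image"][:,:,::-1])
print(ctrl.sense()["eef_pos"],ctrl.sense()["joints"],-c["R"].T@c["t"],c["R"][2])
E
```

```text
time_s: 1.82
eef_pos: [459.1, -177.8, 303.2]
ee_rot: [-0.0, 0.07, 0.998, 0.0]
force: [0.2, -0.2, -0.7]
grip_width: 0.001
grip_force: 0.0
[ 458.62766028 -176.20655773  303.30839151] [-6.05861811e-01  2.39627451e-01  1.59591006e+00  1.76743616e-04
  1.30755264e+00 -2.03838455e+00] [ 374.06390226 -166.41658305  372.36340297] [ 0.32364867 -0.04388488 -0.94515906]
```

View pics/w1.png

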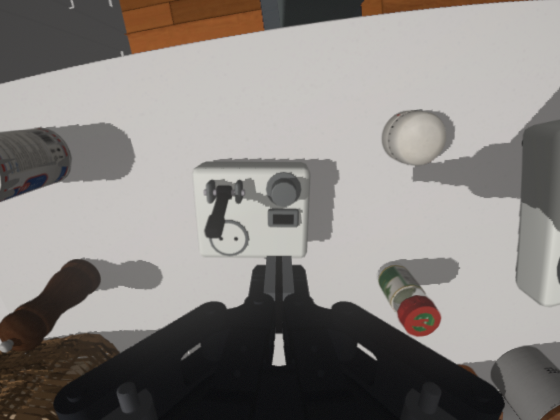

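Wrist view: button top at (285,189), hinge cheeks at (210,191) and (240,191), box front edge from (196,167) to (308,165).

Run:
```python
from h import *
np.set_printoptions(precision=1,suppress=True)
c=pickle.load(open("w1.pkl","rb"))
for n,u,v,z in(("btn",285,188,78),("hinge",225,191,66),("FR",195,168,54),("FL",308,166,54),("BR",203,256,54),("BL",306,255,54),("sock",228,237,56),("timer",415,137,55)):print(n,onz(c,u,v,z))
```

```text
btn [ 451.5 -170.    78. ]
hinge [ 448.9 -235.4   66. ]
FR [ 421.2 -266.    54. ]
FL [ 436.5 -141.9   54. ]
BR [ 529.3 -281.5   54. ]
BL [ 545.3 -155.8   54. ]
sock [ 507.5 -245.3   56. ]
timer [420.3 -23.6  55. ]
```

```bash
python3 -m creep '[[[-0.1,0.1,-1,0,0,0],[-0.1,0.1,-2.2,0,0,0],[-0.1,0.1,-3.4,0,0,0],[-0.1,0.1,-4.6,0,0,0],[-0.1,0.1,-5.4,0,0,0],[-0.1,0.1,-5.8,0,0,0],[-0.1,0.1,-6.0,0,0,0],[-0.1,0.1,-6.1,0,0,0],[-0.1,0.1,-6.2,0,0,0],[-0.1,0.1,-6.25,0,0,0],[-0.1,0.1,-6.3,0,0,0],[-0.1,0.1,-6.3,0,0,0],[-0.1,0.1,-6.3,0,0,0]]]'
```

```text
time_s: 2.95
eef_pos: [456.5, -173.7, 146.9]
ee_rot: [0.001, 0.069, 0.998, -0.0]
force: [0.7, 0.1, 1.9]
grip_width: -0.002
grip_force: 0.7
```

```bash
python3 -m creep '[[[0,0,-0.05,0,0,0],[0,0,-0.06,0,0,0],[0,0,-0.06,0,0,0],[0,0,0.5,0,0,0],[0,0,1.5,0,0,0],[0,0,2.7,0,0,0],[0,0,4,0,0,0],[-0.8,-0.3,4.2,-0.1,-1,0],[-1.8,-0.7,4.2,-0.3,-2.2,0],[-2.8,-1.1,4.2,-0.45,-3.5,0],[-3.8,-1.5,3.7,-0.6,-4.8,0],[-4.6,-1.8,3,-0.74,-5.95,0],[-4.8,-1.96,2.4,-0.74,-5.95,0],[-4.8,-1.96,2.2,-0.74,-5.95,0],[-4.8,-1.96,2.2,-0.74,-5.95,0]]]' 50 20
python3 - <<'E'
from h import *
from rig import ctrl
c=ctrl.capture("wrist");pickle.dump(c,open("w2.pkl","wb"))
s=ctrl.capture("scene");pickle.dump(s,open("s2.pkl","wb"))
cv2.imwrite("pics/w2.png",np.hstack([cv2.resize(c["image"][:,:,::-1],(480,360)),crop(s,300,195,70,80,4.5)]))
print(ctrl.sense()["joints"])
E
```

```text
time_s: 4.2
eef_pos: [347.4, -216.3, 212.0]
ee_rot: [0.247, 0.071, 0.966, -0.016]
force: [0.2, 0.3, -0.3]
grip_width: 0.585
grip_force: 0.0
[-1.0221913   0.0301761   2.17424485  0.61659659  0.69969647 -2.88073309]
```

View pics/w2.png

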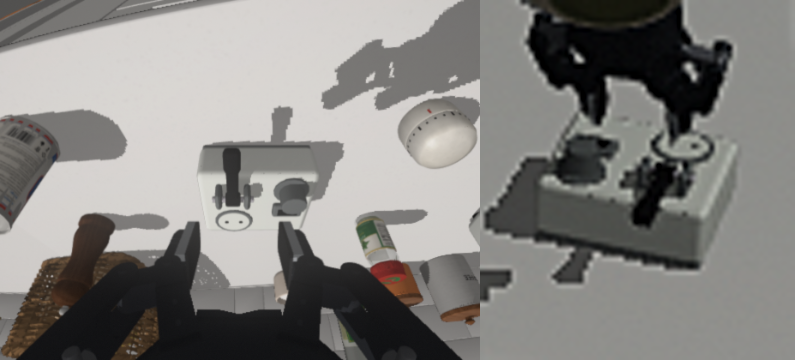

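Lever is down (wrist view finger piece at (232,160), scene confirms it sticks out forward), but joint 6 is at its limit. I'll turn the gripper half a turn for the same grasp.

```bash
python3 -m creep '[[[0,0,0.4,0.5,0,-0.9],[0,0,0.4,1,-0.1,-1.8],[0,0,0.4,1.7,-0.2,-3],[0,0,0.4,2.4,-0.3,-4.2],[0,0,0.4,3.1,-0.4,-5.4],[0,0,0.4,3.8,-0.5,-6.6],[0,0,0.4,4.5,-0.6,-7.8],[0,0,0.4,5.2,-0.65,-9],[0,0,0.4,5.9,-0.7,-10.2],[0,0,0.4,6.6,-0.8,-11.4],[0,0,0.4,7.3,-0.9,-12.7],[0,0,0.4,8,-1,-14],[0,0,0.4,8.6,-1.05,-15],[0,0,0.4,8.93,-1.12,-15.6],[0,0,0.4,8.93,-1.12,-15.6]]]'
python3 -m creep '[[[0,0,0,0.5,0,-0.9],[0,0,0,1,-0.1,-1.8],[0,0,0,1.7,-0.2,-3],[0,0,0,2.4,-0.3,-4.2],[0,0,0,3.1,-0.4,-5.4],[0,0,0,3.8,-0.5,-6.6],[0,0,0,4.5,-0.6,-7.8],[0,0,0,5.2,-0.65,-9],[0,0,0,5.9,-0.7,-10.2],[0,0,0,6.6,-0.8,-11.4],[0,0,0,7.3,-0.9,-12.7],[0,0,0,8,-1,-14],[0,0,0,8.6,-1.05,-15],[0,0,0,8.93,-1.12,-15.6],[0,0,0,8.93,-1.12,-15.6],[0,0,0,8.93,-1.12,-15.6]]]'
python3 - <<'E'
from rig import ctrl
from scipy.spatial.transform import Rotation as R
s=ctrl.sense();q=s["ee_rot"];print(s["joints"],R.from_quat([q[1],q[2],q[3],q[0]]).as_matrix())
import sys;from h import *
np.set_printoptions(precision=1,suppress=True)
c=pickle.load(open("w2.pkl","rb"));k=560/480
for n,u,v,z in(("levertip",232,151,68),("hinge",233,195,66),("btn",287,188,78)):print(n,onz(c,u*k,v*k,z))
E
```

```text
time_s: 5.55
eef_pos: [348.4, -216.2, 223.2]
ee_rot: [0.183, 0.73, 0.634, 0.178]
force: [-0.2, 0.4, 0.2]
grip_width: 0.586
grip_force: 0.0
time_s: 6.88
eef_pos: [348.0, -216.3, 222.9]
ee_rot: [0.011, 0.961, -0.068, 0.268]
force: [-0.4, -0.1, -0.7]
grip_width: 0.588
grip_force: 0.0
[-1.04457973  0.00731776  2.17763512  0.67265409  0.73093743  0.20783448] [[ 0.84680856 -0.13622151  0.5141585 ]
 [-0.12469604 -0.99055257 -0.05706586]
 [ 0.51707462 -0.01578968 -0.85579467]]
levertip [ 380.3 -226.4   68. ]
hinge [ 442.9 -235.7   66. ]
btn [ 425.4 -180.5   78. ]
```

```bash
python3 -m creep '[[[0.3,-0.2,-0.4,0,0,0],[0.63,-0.4,-1.2,0,0,0],[0.63,-0.4,-2.2,0,0,0],[0.63,-0.4,-3.2,0,0,0],[0.63,-0.4,-3.9,0,0,0],[0.63,-0.4,-4.3,0,0,0],[0.63,-0.4,-4.39,0,0,0],[0.63,-0.4,-4.39,0,0,0],[0.63,-0.4,-4.39,0,0,0]]]'
python3 - <<'E'
from h import *
from rig import ctrl
c=ctrl.capture("wrist")
s=ctrl.capture("scene")
cv2.imwrite("pics/w3.png",np.hstack([cv2.resize(c["image"][:,:,::-1],(480,360)),crop(s,300,195,70,80,4.5)]))
print(ctrl.sense()["joints"],ctrl.sense()["eef_pos"])
E
```

```text
time_s: 7.63
eef_pos: [363.7, -226.6, 113.4]
ee_rot: [0.011, 0.961, -0.07, 0.269]
force: [0.1, -0.5, 0.5]
grip_width: 0.585
grip_force: 0.0
[-1.01896559  0.30673575  2.23361959  1.07603648  0.4819536  -0.24946441] [ 363.62096624 -226.64665049  113.61578981]
```

View pics/w3.png

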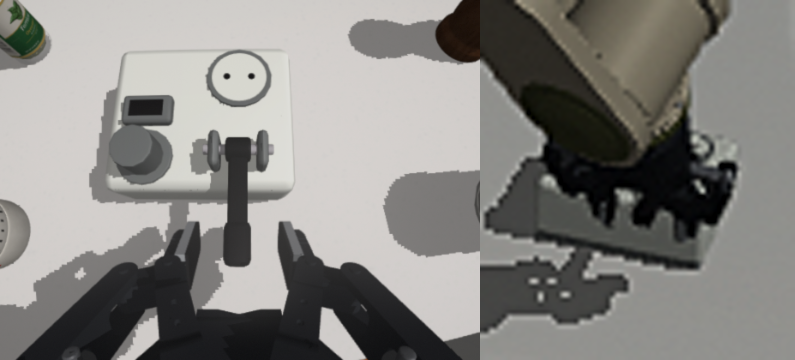

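Lever finger piece (238,245) sits centred between the pads. Close on it, and work out the arc.

```bash
python3 -m creep '[[[0,0,0,0,0,0],[0,0,0,0,0,0],[0,0,0,0,0,0],[0,0,0,0,0,0],[0,0,0,0,0,0],[0,0,0,0,0,0]]]' 5 20
python3 - <<'E'
import numpy as np
ux=np.array([.992,-.124,0]);uy=np.array([.124,.992,0]);z=np.array([0,0,1])
def P(f):
    ph=1.55+f*(-.22-1.55);t=np.radians(31)*(1-f)
    return 56*(-np.sin(ph)*ux+np.cos(ph)*z)-54*(np.sin(t)*ux-np.cos(t)*z)
for f in np.linspace(1/16,1,16):
    print(str([float(x) for x in np.r_[(P(f)-P(0))/25,31/5*f*uy].round(2)]),end=",")
E
```

```text
time_s: 8.23
eef_pos: [363.3, -225.9, 113.0]
ee_rot: [0.01, 0.961, -0.07, 0.269]
force: [-2.0, 4.3, 6.2]
grip_width: 0.179
grip_force: 23.1
[0.08, -0.01, 0.28, 0.05, 0.38, 0.0],[0.19, -0.02, 0.56, 0.1, 0.77, 0.0],[0.33, -0.04, 0.83, 0.14, 1.15, 0.0],[0.49, -0.06, 1.09, 0.19, 1.54, 0.0],[0.68, -0.09, 1.33, 0.24, 1.92, 0.0],[0.89, -0.11, 1.56, 0.29, 2.31, 0.0],[1.13, -0.14, 1.76, 0.34, 2.69, 0.0],[1.38, -0.17, 1.95, 0.38, 3.08, 0.0],[1.65, -0.21, 2.11, 0.43, 3.46, 0.0],[1.94, -0.24, 2.24, 0.48, 3.84, 0.0],[2.24, -0.28, 2.35, 0.53, 4.23, 0.0],[2.55, -0.32, 2.43, 0.58, 4.61, 0.0],[2.86, -0.36, 2.48, 0.62, 5.0, 0.0],[3.18, -0.4, 2.5, 0.67, 5.38, 0.0],[3.5, -0.44, 2.49, 0.72, 5.77, 0.0],[3.81, -0.48, 2.45, 0.77, 6.15, 0.0],
```

```bash
python3 -m creep '[[[0.08,-0.01,0.28,0.05,0.38,0],[0.19,-0.02,0.56,0.1,0.77,0],[0.33,-0.04,0.83,0.14,1.15,0],[0.49,-0.06,1.09,0.19,1.54,0],[0.68,-0.09,1.33,0.24,1.92,0],[0.89,-0.11,1.56,0.29,2.31,0]]]'
```

```text
time_s: 8.73
eef_pos: [385.0, -228.7, 151.6]
ee_rot: [0.005, 0.983, -0.073, 0.167]
force: [-2.6, 0.1, -2.9]
grip_width: 0.182
grip_force: 21.7
```

```bash
python3 -m creep '[[[0.24,-0.03,0.2,0.05,0.38,0],[0.49,-0.06,0.39,0.1,0.77,0],[0.76,-0.1,0.55,0.14,1.15,0],[1.05,-0.13,0.68,0.19,1.53,0],[1.35,-0.17,0.79,0.24,1.92,0],[1.66,-0.21,0.87,0.29,2.3,0],[1.97,-0.25,0.92,0.33,2.69,0],[2.29,-0.29,0.94,0.38,3.07,0],[2.61,-0.33,0.93,0.43,3.46,0],[2.85,-0.36,0.9,0.47,3.84,0],[2.85,-0.36,0.9,0.47,3.84,0],[2.85,-0.36,0.9,0.47,3.84,0]]]'
```

```text
time_s: 9.73
eef_pos: [457.4, -238.7, 175.3]
ee_rot: [-0.002, 0.997, -0.074, 0.002]
force: [-1.8, -0.9, 8.9]
grip_width: 0.183
grip_force: 25.2
```

```bash
python3 -m creep '[[[0,0,0,0,0,0],[0,0,0,0,0,0],[0,0,0,0,0,0],[0,0,0,0,0,0],[0,0,0,0,0,0],[0,0,0.4,0,0,0],[0,0,1.2,0,0,0],[0,0,2.2,0,0,0],[0,0,3.4,0,0,0],[0,0,4.4,0,0,0],[0,0,5,0,0,0],[0,0,5,0,0,0]]]' 45 20
python3 - <<'E'
from h import *
from rig import ctrl
c=ctrl.capture("wrist")
s=ctrl.capture("scene");pickle.dump(s,open("s3.pkl","wb"))
cv2.imwrite("pics/w4.png",np.hstack([cv2.resize(c["image"][:,:,::-1],(480,360)),crop(s,300,195,70,80,4.5)]))
print(ctrl.sense()["joints"],ctrl.sense()["eef_pos"])
E
```

```text
time_s: 10.73
eef_pos: [457.4, -238.5, 303.3]
ee_rot: [-0.001, 0.997, -0.074, 0.004]
force: [-0.4, -0.1, -0.2]
grip_width: 0.528
grip_force: 0.0
[-0.71064116  0.29385778  1.53519399  0.00684851  1.3129863   1.00727839] [ 456.68929469 -238.00925889  299.46410966]
```

View pics/w4.png

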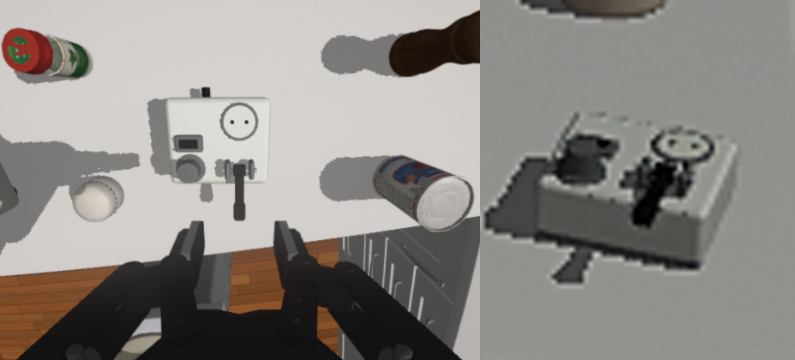

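The lever has dropped again (wrist view finger piece at (240,205), scene the same), so I'll repeat with the same grasp, going further back before letting go.

```bash
python3 -m creep '[[[-0.5,0.1,0,-0.1,-0.8,0],[-1.5,0.2,-0.6,-0.25,-2,0],[-2.6,0.4,-1.6,-0.42,-3.3,0],[-3.6,0.6,-2.6,-0.58,-4.6,0],[-4.2,0.7,-3.4,-0.74,-5.9,0],[-4.3,0.8,-4.2,-0.77,-6.15,0],[-3.9,0.5,-5.2,-0.77,-6.15,0],[-3.75,0.47,-6.2,-0.77,-6.15,0],[-3.74,0.47,-7,-0.77,-6.15,0],[-3.74,0.47,-7.4,-0.77,-6.15,0],[-3.74,0.47,-7.46,-0.77,-6.15,0],[-3.74,0.47,-7.46,-0.77,-6.15,0]]]' 50 20
python3 -m creep '[[[0,0,0,0,0,0],[0,0,0,0,0,0],[0,0,0,0,0,0],[0,0,0,0,0,0],[0,0,0,0,0,0],[0,0,0,0,0,0]]]' 5 20
python3 -m creep '[[[0.08,-0.01,0.28,0.05,0.38,0],[0.19,-0.02,0.56,0.1,0.77,0],[0.33,-0.04,0.83,0.14,1.15,0],[0.49,-0.06,1.09,0.19,1.54,0],[0.68,-0.09,1.33,0.24,1.92,0],[0.89,-0.11,1.56,0.29,2.31,0],[1.13,-0.14,1.76,0.34,2.69,0],[1.38,-0.17,1.95,0.38,3.08,0],[1.65,-0.21,2.11,0.43,3.46,0],[1.94,-0.24,2.24,0.48,3.84,0],[2.24,-0.28,2.35,0.53,4.23,0],[2.55,-0.32,2.43,0.58,4.61,0],[2.86,-0.36,2.48,0.62,5,0],[3.18,-0.4,2.5,0.67,5.38,0],[3.5,-0.44,2.49,0.72,5.77,0],[3.81,-0.48,2.45,0.77,6.15,0],[3.95,-0.5,2.42,0.77,6.15,0],[3.95,-0.5,2.42,0.77,6.15,0]]]'
python3 - <<'E'
from h import *
from rig import ctrl
c=ctrl.capture("wrist")
s=ctrl.capture("scene")
cv2.imwrite("pics/w5.png",np.hstack([cv2.resize(c["image"][:,:,::-1],(480,360)),crop(s,300,195,70,80,4.5)]))
print(ctrl.sense()["joints"],ctrl.sense()["eef_pos"])
E
```

```text
time_s: 11.83
eef_pos: [362.9, -225.8, 112.0]
ee_rot: [0.009, 0.961, -0.071, 0.267]
force: [0.7, 0.6, 1.2]
grip_width: 0.587
grip_force: 0.0
time_s: 12.33
eef_pos: [363.4, -225.9, 113.4]
ee_rot: [0.01, 0.961, -0.07, 0.269]
force: [-2.0, 3.6, 5.7]
grip_width: 0.183
grip_force: 22.8
time_s: 13.83
eef_pos: [462.8, -239.4, 174.6]
ee_rot: [-0.002, 0.997, -0.074, 0.002]
force: [-0.7, -1.0, 8.8]
grip_width: 0.178
grip_force: 25.5
[-0.70485249  0.44289214  1.67618537  0.00682195  1.02030249  1.01119901] [ 462.53638036 -239.36368371  174.68787236]
```

View pics/w5.png

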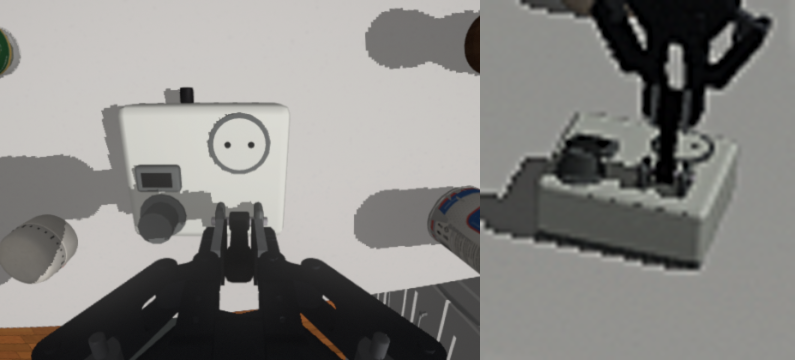

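The lever is nearly upright between the fingers (wrist (238,240)). Pushing on backwards gently until it meets its stop.

```bash
python3 -m creep '[[[0.15,-0.02,-0.04,0,0,0],[0.3,-0.04,-0.09,0,0,0],[0.3,-0.04,-0.09,0,0,0],[0.3,-0.04,-0.09,0,0,0]]]'; python3 -m creep '[[[0.1,-0.01,-0.03,0,0,0],[0.2,-0.02,-0.06,0,0,0],[0.2,-0.02,-0.06,0,0,0],[0.2,-0.02,-0.06,0,0,0]]]'
```

```text
time_s: 14.27
eef_pos: [469.8, -240.4, 172.5]
ee_rot: [-0.002, 0.997, -0.074, 0.002]
force: [-1.3, -1.5, 6.1]
grip_width: 0.18
grip_force: 26.2
time_s: 14.6
eef_pos: [474.6, -241.0, 170.7]
ee_rot: [-0.002, 0.997, -0.074, 0.002]
force: [-1.6, -1.7, 5.6]
grip_width: 0.188
grip_force: 26.2
```

```bash
python3 -m creep '[[[0.1,-0.01,-0.04,0,0,0],[0.2,-0.02,-0.08,0,0,0],[0.2,-0.02,-0.08,0,0,0]]]'; python3 -m creep '[[[0.1,-0.01,-0.05,0,0,0],[0.2,-0.02,-0.1,0,0,0],[0.2,-0.02,-0.1,0,0,0]]]'
python3 - <<'E'
from h import *
from rig import ctrl
np.set_printoptions(precision=1,suppress=True)
w=ctrl.capture("wrist");s=ctrl.capture("scene")
cv2.imwrite("pics/w6.png",np.hstack([crop(w,200,200,160,180,3),crop(s,325,200,40,54,10)[:540,:320]]))
e=ctrl.sense();print(e["wrist_torque"])
for p in([449,-237.5,66],[449+16,-239.5,120],[449,-237.5,122],[480,-241,112]):print(p,proj(s,p),proj(w,p))
E
```

```text
time_s: 14.85
eef_pos: [478.7, -241.5, 168.7]
ee_rot: [-0.002, 0.997, -0.074, 0.0]
force: [-11.8, -2.4, 10.8]
grip_width: 0.185
grip_force: 25.5
time_s: 15.1
eef_pos: [483.3, -242.0, 166.1]
ee_rot: [-0.002, 0.997, -0.074, -0.0]
force: [-15.6, -2.6, 13.1]
grip_width: 0.18
grip_force: 19.1
[-0.4  2.2  0.1]
[449, -237.5, 66] [340.7 233.3] [279.3 291.6]
[465, -239.5, 120] [342.8 217.2] [278.2 328.3]
[449, -237.5, 122] [341.8 219. ] [279.  356.1]
[480, -241, 112] [343.5 217.1] [276.9 293.1]
```

View pics/w6.png

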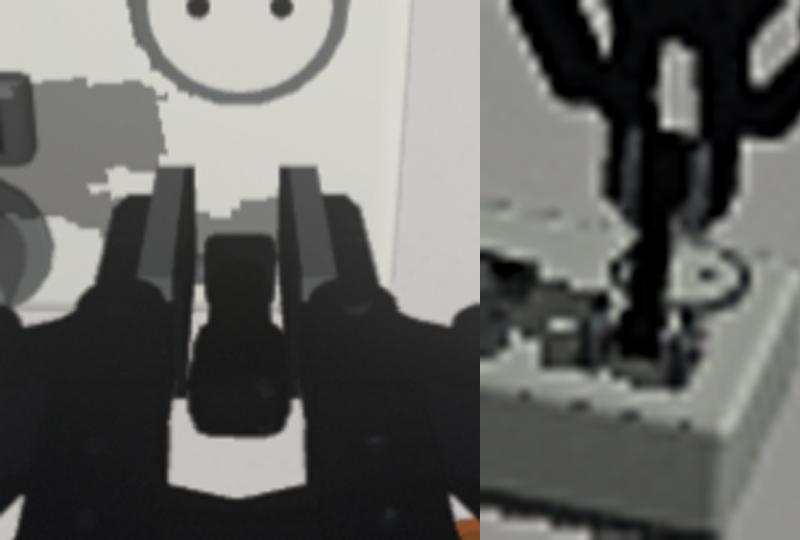

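Pads are around the lever, and the rising force (−12 N in x) says it's against its stop. Releasing and comparing with the initial picture.

```bash
python3 -m creep '[[[0,0,0,0,0,0],[0,0,0,0,0,0],[0,0,0,0,0,0],[0,0,0,0,0,0],[0,0,0,0,0,0],[0,0,0,0,0,0],[0,0,0,0,0,0]]]' 45 20
cat > chk.py <<'E'
from h import *
from rig import ctrl
d=pickle.load(open("c0.pkl","rb"));f=pickle.load(open("s3.pkl","rb"))["image"]
g=lambda i,b:int((i[b[1]:b[3],b[0]:b[2]].max(2)<50).sum())
s=ctrl.capture("scene")["image"]
for b in((336,212,350,224),(330,236,344,250)):print("dark px up/down boxes: start,fallen,now",g(d["scene"]["image"],b),g(f,b),g(s,b))
E
python3 chk.py; python3 -m creep '[[[0,0,0.3,0,0,0],[0,0,1,0,0,0],[0,0,2,0,0,0],[0,0,3.2,0,0,0],[0,0,4.4,0,0,0],[0,0,5.2,0,0,0],[0,0,5.4,0,0,0],[0,0,5.4,0,0,0]]]'; python3 chk.py
```

```text
time_s: 15.78
eef_pos: [484.6, -241.3, 165.0]
ee_rot: [-0.003, 0.997, -0.074, 0.002]
force: [-0.3, 0.2, -0.9]
grip_width: 0.527
grip_force: 0.0
dark px up/down boxes: start,fallen,now 46 0 63
dark px up/down boxes: start,fallen,now 5 49 4
time_s: 16.5
eef_pos: [484.7, -241.5, 301.6]
ee_rot: [-0.002, 0.997, -0.074, 0.003]
force: [-0.2, 0.8, -0.8]
grip_width: 0.528
grip_force: 0.0
dark px up/down boxes: start,fallen,now 46 0 46
dark px up/down boxes: start,fallen,now 5 49 4
```

Lever is up, matching the starting picture. Now over to the dial, with the gripper turned back.

```bash
python3 -m creep '[[[0,0.3,0,0,0,0.7],[0,0.8,0,0,0,1.7],[-0.1,1.4,0,0,0,2.7],[-0.1,2,0,0,0,3.7],[-0.1,2.6,0,0,0,4.7],[-0.2,3.2,0,0,0,5.7],[-0.2,3.8,0,0,0,6.7],[-0.2,4.4,0,0,0,7.7],[-0.2,5,0,0,0,8.7],[-0.3,5.6,0,0,0,9.7],[-0.3,6.2,0,0,0,10.7],[-0.3,6.8,0,0,0,11.7],[-0.3,7.4,0,0,0,12.7],[-0.3,8,0,0,0,13.7],[-0.3,8.6,0,0,0,14.7],[-0.3,9.2,0,0,0,15.7],[-0.3,9.8,0,0,0,16.7],[-0.3,10.4,0,0,0,17.7],[-0.3,11,0,0,0,18.7],[-0.3,11.4,0,0,0,19]]]' 45
python3 -m creep '[[[0,0.5,0,0,0,1],[0,1,0,0,0,2],[-0.1,1.5,0,0,0,3],[-0.1,2,0,0,0,4],[-0.1,2.5,0,0,0,5],[-0.2,3,0,0,0,6],[-0.2,3.5,0,0,0,7],[-0.2,4,0,0,0,8],[-0.3,4.5,0,0,0,9],[-0.3,5,0,0,0,10],[-0.3,5.4,0,0,0,11],[-0.3,5.8,0,0,0,12],[-0.35,6.1,0,0,0,13],[-0.35,6.3,0,0,0,14],[-0.35,6.45,0,0,0,15],[-0.35,6.45,0,0,0,16],[-0.35,6.45,0,0,0,17],[-0.35,6.45,0,0,0,18],[-0.35,6.45,0,0,0,19],[-0.35,6.45,0,0,0,19]]]'
python3 - <<'E'
from h import *
from rig import ctrl
c=ctrl.capture("wrist");pickle.dump(c,open("w7.pkl","wb"));cv2.imwrite("pics/w7.png",c["image"][:,:,::-1])
print(ctrl.sense()["eef_pos"],ctrl.sense()["joints"])
E
```

```text
time_s: 18.22
eef_pos: [476.5, 44.8, 298.5]
ee_rot: [-0.004, 0.727, 0.687, -0.002]
force: [0.2, -1.0, -0.3]
grip_width: 0.532
grip_force: 0.0
time_s: 19.88
eef_pos: [468.1, 204.8, 298.9]
ee_rot: [-0.002, -0.014, 1.0, -0.003]
force: [-0.1, 0.3, -0.6]
grip_width: 0.529
grip_force: 0.0
[468.13315074 204.79363308 299.06061116] [ 0.18484072  0.28843833  1.5435211  -0.00584461  1.31511448 -1.40728384]
```

View pics/w7.png

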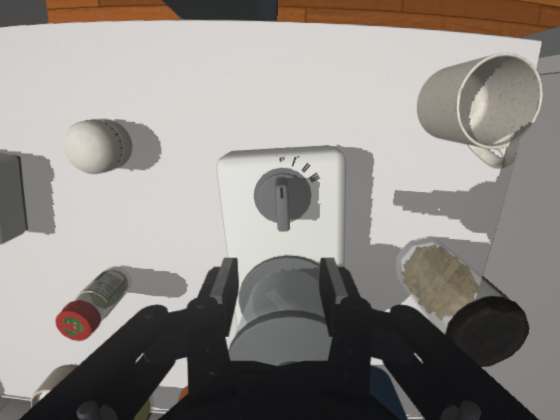

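Wrist view: dial disc centre about (282,195), bar from (281,179) to (284,230), so it's aligned with the chopper's x axis; the marks are at (282–316,160–177).

Run:
```python
from h import *
np.set_printoptions(precision=1,suppress=True)
c=pickle.load(open("w7.pkl","rb"))
for n,u,v,z in(("disc",282,195,78),("barF",281,180,115),("barB",284,230,115),("FR",220,162,70),("FL",343,155,70),("lidF",290,258,120),("timer",96,146,55)):print(n,onz(c,u,v,z))
```

```text
disc [465. 207.  78.]
barF [440.7 205.1 115. ]
barB [488.7 209.4 115. ]
FR [433.8 142.1  70. ]
FL [422.9 268.   70. ]
lidF [515.4 216.  120. ]
timer [421.6   2.7  55. ]
```

```bash
python3 -m creep '[[[-0.06,0.05,-0.6,0,0,0.4],[-0.06,0.05,-1.6,0,0,0.68],[-0.06,0.05,-2.8,0,0,0.68],[-0.06,0.05,-4,0,0,0.68],[-0.06,0.05,-5,0,0,0.68],[-0.06,0.05,-5.5,0,0,0.68],[-0.06,0.05,-5.7,0,0,0.68],[-0.06,0.05,-5.75,0,0,0.68],[-0.06,0.05,-5.75,0,0,0.68]]]' 45 30
python3 -m creep '[[[0,0,0,0,0,0],[0,0,0,0,0,0],[0,0,0,0,0,0],[0,0,0,0,0,0],[0,0,0,0,0,0],[0,0,0,0,0,0],[0,0,0,0,0,0]]]' 5 30
python3 -c "
from rig import ctrl;s=ctrl.sense();print(s['joints'],s['wrist_torque'])"; python3 chk.py
```

```text
time_s: 20.68
eef_pos: [467.0, 206.2, 156.6]
ee_rot: [-0.001, -0.042, 0.999, -0.003]
force: [-0.9, -0.1, 0.7]
grip_width: 0.525
grip_force: 0.0
time_s: 21.27
eef_pos: [467.0, 206.9, 157.3]
ee_rot: [-0.0, -0.042, 0.999, -0.002]
force: [-0.7, 4.7, 2.9]
grip_width: 0.138
grip_force: 34.3
[ 0.18897378  0.45140927  1.71821752 -0.00522861  0.9731178  -1.46351128] [0.94244843 0.18595008 0.07033052]
dark px up/down boxes: start,fallen,now 46 0 46
dark px up/down boxes: start,fallen,now 5 49 5
```

```bash
python3 -m creep '[[[0,0,0,0,0,-0.4],[0,0,0,0,0,-1],[0,0,0,0,0,-1.8],[0,0,0,0,0,-2.6],[0,0,0,0,0,-3.4],[0,0,0,0,0,-4.2],[0,0,0,0,0,-5],[0,0,0,0,0,-5.8],[0,0,0,0,0,-6.6],[0,0,0,0,0,-7.4],[0,0,0,0,0,-8.2],[0,0,0,0,0,-9],[0,0,0,0,0,-9.8],[0,0,0,0,0,-10.6],[0,0,0,0,0,-11.3],[0,0,0,0,0,-11.9],[0,0,0,0,0,-12.3],[0,0,0,0,0,-12.4],[0,0,0,0,0,-12.4]]]' 5 50
cat > fin.py <<'E'
from h import *
from rig import ctrl
s=ctrl.sense();q=s["ee_rot"]
from scipy.spatial.transform import Rotation as R
y=R.from_quat([*q[1:],q[0]]).as_matrix()[:,1];a=np.arctan2(y[1],y[0])
print("tool y deg",np.degrees(a),"dial from chopper yaw .088:",np.pi/2+.088-a,s["wrist_torque"],s["force"],s["dq"])
c=ctrl.capture("wrist");pickle.dump(c,open("w8.pkl","wb"))
E
python3 fin.py; python3 chk.py
```

```text
time_s: 22.9
eef_pos: [468.0, 208.6, 157.4]
ee_rot: [-0.001, 0.479, 0.878, 0.002]
force: [7.2, 19.6, -4.3]
grip_width: 0.134
grip_force: 52.2
tool y deg 32.785741190339394 dial from chopper yaw .088: 1.0865771953167493 [ 3.22300409 -0.99271901  0.06083957] [ 7.16534883 19.59405381 -4.28096477] [ 0.00305997 -0.00109017  0.00062144 -0.00010234  0.00065847 -0.01560379]
dark px up/down boxes: start,fallen,now 46 0 46
dark px up/down boxes: start,fallen,now 5 49 4
```

```bash
python3 -m creep '[[[0.02,0.05,0,0,0,0],[0.04,0.1,0,0,0,0],[0.04,0.1,0,0,0,0],[0.04,0.1,0,0,0,0],[0.04,0.1,0,0,0,0],[0.04,0.1,0,0,0,0],[0.04,0.1,0,0,0,0],[0.04,0.1,0,0,0,0],[0.04,0.1,0,0,0,0],[0.04,0.1,0,0,0,0],[0.04,0.1,0,0,0,0],[0.04,0.1,0,0,0,0],[0.04,0.1,0,0,0,0],[0.04,0.1,0,0,0,0],[0.04,0.1,0,0,0,0],[0.04,0.1,0,0,0,0],[0.04,0.1,0,0,0,0],[0.04,0.1,0,0,0,0]]]'
python3 fin.py
python3 - <<'E'
from h import *
c=pickle.load(open("w8.pkl","rb"));cv2.imwrite("pics/w8.png",c["image"][:,:,::-1])
E
python3 chk.py
```

```text
time_s: 24.5
eef_pos: [468.3, 209.2, 157.3]
ee_rot: [-0.002, 0.478, 0.878, -0.001]
force: [0.9, 6.3, 6.3]
grip_width: 0.132
grip_force: 53.4
tool y deg 32.84995832048928 dial from chopper yaw .088: 1.085456394959452 [ 0.93406029 -0.11829046  0.1046558 ] [0.91983429 6.34204917 6.31681081] [-0.00030033  0.00030635  0.0001024   0.0002178   0.00175081  0.00028658]
dark px up/down boxes: start,fallen,now 46 0 46
dark px up/down boxes: start,fallen,now 5 49 4
```

```bash
python3 -c "
from rig import ctrl;print(ctrl.finish_job())"
```

```text
the job is handed in; nothing more can be done
None
```

I handed the job in at about 25 s with the test button pressed and released, the lever lifted on a second try (it fell after my first release) and standing up by itself, and the gripper holding the dial at about 1.08 rad. That angle comes from the tool's orientation rather than a direct reading, and I don't have the judge's result.

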